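# Pin and hold a hinged drilling jig shut on a bar

### The arm

A 6-joint arm with a two-finger parallel gripper is mounted at the origin on a cart in front of the work surface, level with it; the furniture and walls round the work are solid. World frame = base frame: x ahead of the robot, y to its left, z up, the work surface at z = 0. Lengths are in m, angles in rad, forces in N, time in s.
With the tool pointing down it reaches from about 0.325 to 0.775 m from the base axis. Payload 5.5 kg.
Tool frame: the origin (TCP) lies midway between the tips of the shut fingers; the grasp point (between the pads) lies 19 mm behind it; z points along the fingers, y is the direction in which the jaws open and shut (so a half turn about z gives the same grasp; the last joint's range is limited). The gripper opens to 88 mm and grips with 3 to 60 N. Pads are 20 mm wide; open, the fingers measure 115 mm over their backs; the gripper's body (75 mm by 178 mm) begins 61 mm behind the grasp point.
Start: joints at [-1.214, 0.091, 1.231, -0, 1.82, -0.057], TCP at [0.241, -0.549, 0.223] pointing down, gripper open.
Joint ranges: [-2.87, 2.87], [-0.86, 2.18], [0.17, 2.46], [-1.51, 4.65], [0.06, 2.69], [-2.65, 2.65]. Speed limits (rad/s): [2.57, 2.57, 3.01, 3.14, 3.14, 3.14].

### API

Orientations are given as a unit quaternion [w, x, y, z].
In Python, from rig import arm gives the robot as it stands. The module is installed in compiled form; this text tells all that it offers.
- The arm moves only by the tool drive_tool, never from a script. Its argument "deltas" is a list of rows, each a list of 7 numbers: the shift along the tool's x, y, z in m, then the turn, a rotation vector about the tool's x, y, z in rad, then the opening, from 0 (shut) to 1 (fully open). In form: [[tx, ty, tz, ax, ay, az, jaw], ...]. A call has 1 to 10 rows; each row shifts and turns the pose as measured when the row begins, along the tool's axes as they then stand; what a row does not reach is not made up. A row lasts 1/10 s, in which the tool goes at most 50 mm and 8.59 degrees, less where a joint would pass 70% of its speed; a pose out of reach is approached as far as the arm can. A call with a gripper value outside its range is refused whole. The fingers move at their own pace and stop on an object; the grip force is fixed at half the most. Time passes only in rows, so rows that do not move let the fingers close. It gives the time, the measured TCP pose, the force and the opening at its end, in the units of the state.
- arm.observe(): the state, without advancing time (a new reading comes with each control period).
- arm.capture(name): name is "side" or "top"; returns the picture (420x560x3 uint8, blue, green, red); there is no depth.
- arm.camera_params(name): a dict with "camera_matrix" (3x3 intrinsics, pixels), "eye" and "orientation" of the camera in the world. Camera axes: x right, y up, looking along -z (the intrinsics and any distortion apply to the point x, -y, -z); pixel columns grow to the right and rows downward; lengths in m; the calibration is good to about 2 mm. A picture is of the moment at which its call begins. camera_params takes no time and is no camera call.
- arm.sign_off(): hands the job in, once; it reports no verdict.
Trained networks look in the newest picture that a camera, given by its name, has taken for a name from the list of things; names that differ only in an ending like _2 or _b are one class to them, and where a whole thing is asked for, a point or a joint stands for the part that bears it (a point fixed in the world has none). Each returns a list of dicts, best first, with "conf" (0 to 1); they miss things now and then, are a little off and sometimes report something else, mostly with a low value. They report only what shows in the picture. A call takes as long as a camera call.
- arm.look_for(query, camera): "rect" ([centre column, centre row, width, height] in pixels, round what is visible of it).
- arm.regions_of(query, camera): "pixels" (420x560 bool, what is visible of it) and "rect" ([centre column, centre row, width, height] in pixels, round what is visible of it).
- arm.landmark_of(query, camera): "uv" ([column, row] in pixels: a listed point, or the origin of a listed thing).
The state is a dict: "time": time; "joints": joint angles; "qvel": joint speeds; "effort": joint torques, N m; "ee_pos": TCP position; "eef_rot": TCP orientation; "ft_force": force on the tool from outside, world axes, zero at the start; "wrist_torque": the same for the moment, N m; "width": opening from 0.0 (shut) to 1.0 (fully open).
Only numpy, scipy, OpenCV 4.12 (cv2) and the standard library are available. Lean on these libraries where they do the work, as an engineer would, in place of code of your own. Each camera call takes 0.05 s, during which the arm holds its last target. There are 200 camera calls.

### The job

Lay the oak bar flat in the nest of the hinged drilling jig, between its steel dowels, and swing the lid down onto it. Then fetch the red-knobbed index pin from the wooden pin block, push it down through the bush in the corner of the lid into the hole in the base below, and lean on it until its collar presses the lid fully shut against the sprung pad under the bar. Finish while still gripping the pin and holding the lid pressed shut, ready for drilling; leave the black-knobbed pin in its block and the other things on the bench alone.

Things in the scene. Friction and masses are not known exactly. Their poses are not given: they have to be found in the camera images.
- jig: Hinged drilling jig, fixed to the bench. Origin under the centre of its plywood base (150 x 190 x 18 mm, x by y); z up, +x to the hinge side (away from the robot at yaw 0). On the base stand a rear wall (x = 55 to 75, top z = 45 mm) that carries the hinge, two wooden bosses (34 x 34 mm, tops z = 45) at x = -48, y = +66 (index hole) and -66, and the nest's dowels.
- nest (a point): Jig frame x = -3, y = 0, z = 24 mm, axes as the jig's: centre of the bar's underside when the lid is fully shut. The bar's long side lies along y. Until the lid is pressed, the bar rests 3 mm higher, on a sprung steel pad (30 x 110 mm) that gives 3 mm and pushes up with 11 N, 19 N when down.
- dowel_tops (a point): Point 15.5 mm straight above nest, level with the tops of the nest's six steel dowels (8 mm thick, coned tops, jig z = 39.5 mm). From the nest's centre: four at x = -25.5 and +25.5, y = -48 and +48, two at x = 0, y = -73 and +73. They leave the bar 1.5 mm of play each side; 80 mm of its long sides stays free for fingers.
- jig_lid (a joint): Lid angle, rad: 0 fully shut; starts about 2, leaning back open. A stiff hinge: the lid stays where it stands, under 5 N at its edge moves it; brought below about 1.0 it sinks slowly by itself and comes to rest on the loaded bar about 0.07 open. Pressing it fully shut then takes about 9 N at the corner bush.
- lid_hinge (a point): Middle of the lid's hinge axis, jig frame x = 62, y = 0, z = 51 mm; the axis runs along the jig's y, in the middle of the lid's thickness.
- lid_edge (a point): Middle of the free edge of the lid, an aluminium plate 180 mm wide (y) and 10 mm thick, 8 to 127 mm from the hinge axis. Moves with the lid: x points from here to the hinge, z out of the face that is on top when shut. A red finger tab, 36 mm wide, 8 mm thick, reaches 23 mm beyond the edge here.
- index_hole (a point): Mouth of the index hole in the base's corner boss: 12 mm wide, 27 mm deep, vertical, jig frame x = -48, y = 66, z = 45 mm. With the lid down, the lid's 14 mm index bush stands over it, its top face 11 mm above this point when fully shut, 18 to 19 mm while the lid rests on the bar.
- index_pin: Brass index pin with a red knob, 72 mm long, 60 g. Origin at the tip, z along it to the knob. Shank 10 mm thick, 34 mm long, 9 mm of it a tapered nose; collar 26 mm wide, z = 34 to 38; round knob 24 mm wide, z = 38 to 72, gripped from above. It starts upright in the pin block, collar on the block's top. Fully home on the shut lid its tip is 23 mm below index_hole.
- spare_pin: A thinner index pin (8 mm shank) with a black knob, else alike; stays in the block.
- pin_block: Dark wooden block 56 x 124 x 44 mm, fixed to the bench; origin under its centre. Holes for the pins on its long (y) axis at y = -31 and +31 mm; either pin may stand in either.
- oak_bar: Light wooden bar 40 x 135 x 22 mm (x by y by z), about 70 g, lying flat; origin at the centre of its underside.
- tape_measure: Yellow tape measure, bystander.
- chisel: Chisel with a wooden handle, bystander.
- pencil: Yellow pencil, bystander.
- dark_offcut: Dark wooden offcut 62 x 95 x 34 mm, bystander.

How it is judged:
By the outcome, as a careful person would: the job done as asked, in the order asked, and still so for the second after the job is handed in, while the arm keeps its last pose, push and grip.
It also fails if it takes over 67 s, if anything falls off the work surface, if the arm or the gripper's body presses on something with over 40 N, if the wrist force passes 120 N, or if a joint passes its speed limit or range.

## Working session

There is one attempt and no reset: what is moved stays moved. The work goes in short steps, Python scripts to look and compute and a tool call to move; the robot and the scene stay as the last step left them, time stands still between calls to the robot, and variables do not carry over. Pictures are saved under pics/ and viewed, about 8 in all and at most 12, crops included, and the job is handed in when it is done.

Besides the shell and the picture viewer there is one more tool, called after "Emit:" by a JSON object that holds its "api" and its "payload", one argument or row to a line. drive_tool: Moves the arm, as the interface text tells. Its arguments: {"type":"object","properties":{"deltas":{"type":"array","items":{"type":"array","items":{"type":"number"}}}},"required":["deltas"]}

```bash
mkdir -p pics
cat > h.py <<'E'
import numpy as np, cv2
from rig import arm
from scipy.spatial.transform import Rotation as R
def rot(q): return R.from_quat([q[1],q[2],q[3],q[0]])
def ray(cam,uv):
    p=arm.camera_params(cam); K=np.array(p["camera_matrix"]); d=p.get("distortion")
    n=cv2.undistortPoints(np.array([[uv]],float),K,None if d is None else np.array(d))[0,0]
    return np.array(p["eye"]), rot(p["orientation"]).apply([n[0],-n[1],-1])
def at_z(cam,uv,z):
    e,d=ray(cam,uv); return e+d*(z-e[2])/d[2]
def tri(uv1,uv2):
    e1,d1=ray("side",uv1); e2,d2=ray("top",uv2); d1/=np.linalg.norm(d1); d2/=np.linalg.norm(d2)
    s=np.linalg.lstsq(np.c_[d1,-d2],e2-e1,rcond=None)[0]
    a,b=e1+s[0]*d1,e2+s[1]*d2; return (a+b)/2,np.linalg.norm(a-b)
def proj(cam,P):
    p=arm.camera_params(cam); K=np.array(p["camera_matrix"])
    c=rot(p["orientation"]).inv().apply(np.atleast_2d(P)-np.array(p["eye"])); c=c*[1,-1,-1]
    u=c@K.T; return u[:,:2]/u[:,2:]
E
cat > a.py <<'E'
from h import *
np.set_printoptions(precision=4,suppress=True)
for c in("side","top"):
    print(c,arm.camera_params(c)); cv2.imwrite(f"pics/{c}1.png",arm.capture(c))
    for n in["nest","dowel_tops","lid_hinge","lid_edge","index_hole","jig","index_pin","spare_pin","pin_block","oak_bar"]:
        print(n,[(np.round(d["uv"],1).tolist(),round(d["conf"],2)) for d in arm.landmark_of(n,c)[:2]])
    for n in["oak_bar","index_pin","jig_lid"]:
        for d in arm.regions_of(n,c)[:1]:
            m=d["pixels"].astype(np.uint8); print(n,d["conf"],d["rect"],cv2.minAreaRect(cv2.findNonZero(m)))
print(arm.observe())
E
python3 a.py
```

```text
side {'camera_matrix': array([[389.0386,   0.    , 277.6526],
       [  0.    , 389.0386, 211.1678],
       [  0.    ,   0.    ,   1.    ]]), 'eye': array([ 0.3553, -0.8645,  0.5132]), 'orientation': array([ 0.8633,  0.4801, -0.0751, -0.1363])}
nest [([349.2, 240.1], 0.67)]
dowel_tops [([230.5, 182.8], 0.67), ([279.4, 131.4], 0.58)]
lid_hinge [([253.2, 174.1], 0.64)]
lid_edge [([278.9, 131.0], 0.58)]
index_hole [([205.1, 176.6], 0.61)]
jig [([235.9, 195.6], 0.66)]
index_pin [([294.4, 232.7], 0.76)]
spare_pin [([299.6, 250.3], 0.75), ([309.6, 206.1], 0.63)]
pin_block [([298.5, 245.2], 0.59)]
oak_bar [([242.2, 256.8], 0.88)]
oak_bar 0.89 [243.0, 251.8, 39.4, 44.3] ((242.63087463378906, 253.75840759277344), (52.1031494140625, 21.627723693847656), 55.00797653198242)
index_pin 0.51 [297.1, 214.2, 17.9, 24.4] ((295.9999694824219, 215.5), (12.329923629760742, 21.371868133544922), 9.462322235107422)
jig_lid 0.91 [269.5, 153.6, 60.7, 65.2] ((268.25579833984375, 151.41517639160156), (44.56707000732422, 58.763633728027344), 30.465543746948242)
top {'camera_matrix': array([[454.0132,   0.    , 2
[... 640 characters left out ...]
3483276367188)
index_pin 0.49 [280.4, 192.1, 14.0, 14.1] ((280.5, 191.5), (13.0, 11.0), 90.0)
jig_lid 0.64 [177.2, 181.6, 88.8, 56.9] ((175.5512237548828, 179.73899841308594), (52.80133056640625, 81.2274398803711), 77.90524291992188)
{'time': 1.4, 'joints': array([-1.2137,  0.0911,  1.2307, -0.    ,  1.8198, -0.0567]), 'qvel': array([ 0.001 , -0.    ,  0.0007, -0.    ,  0.0004, -0.0006]), 'effort': array([  0.0003, -44.6191, -40.6498,   0.07  ,   0.0197,  -0.    ]), 'ee_pos': array([ 0.2412, -0.5494,  0.2226]), 'eef_rot': array([-0.    ,  0.9787,  0.2054, -0.    ]), 'ft_force': array([ 0.5263,  0.0879, -0.4719]), 'wrist_torque': array([-0.0353,  0.0051,  0.0689]), 'width': 1.003341659469281}
```

```bash
python3 -c "
import cv2,numpy as np
a=cv2.imread('pics/side1.png')[90:300,160:370];b=cv2.imread('pics/top1.png')[130:310,110:350]
a=cv2.resize(a,(400,400),interpolation=2);b=cv2.resize(b,None,fx=1.66,fy=1.66*1.0,interpolation=2)
a=cv2.resize(cv2.imread('pics/top1.png')[120:300,110:350],(800,600),interpolation=cv2.INTER_CUBIC);cv2.imwrite('pics/c1.png',a)
a=cv2.resize(cv2.imread('pics/side1.png')[100:280,150:390],(800,600),interpolation=cv2.INTER_CUBIC);cv2.imwrite('pics/c2.png',a)
"
```

```text
(no output)
```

View pics/c1.png

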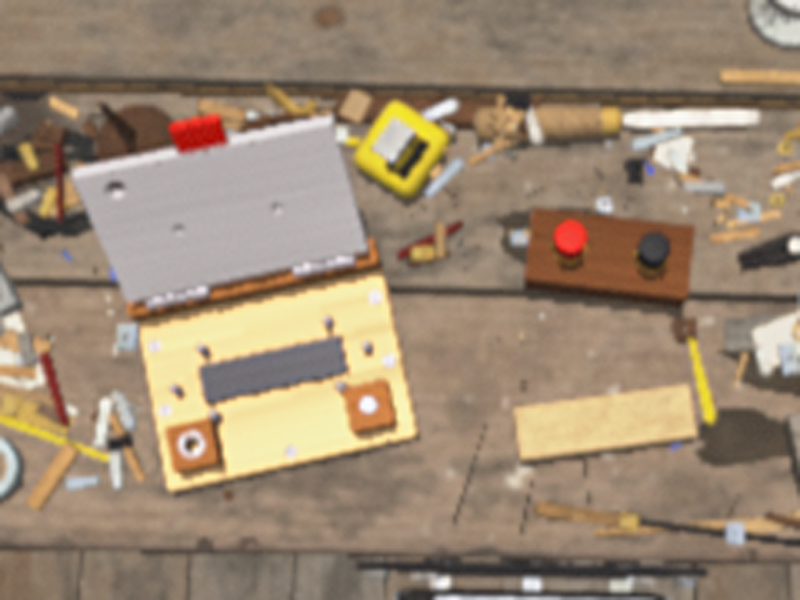

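View pics/c2.png

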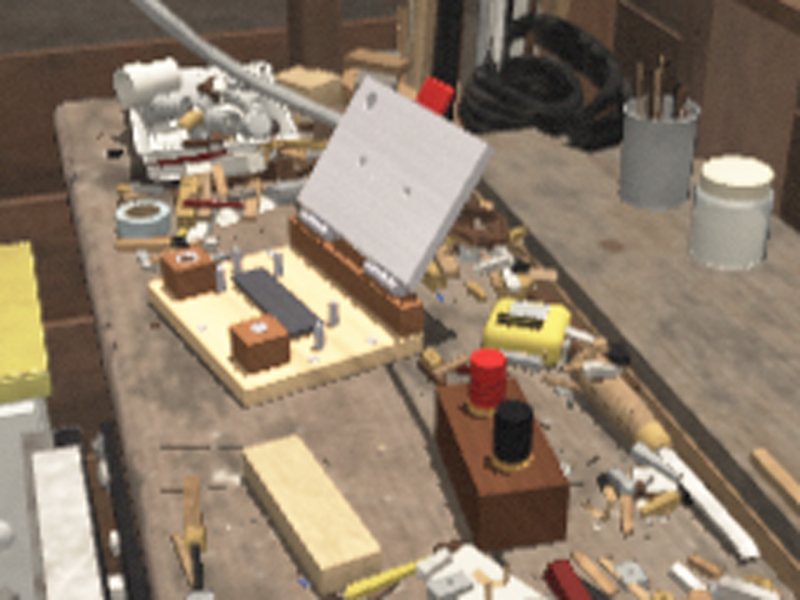

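```bash
cat > fit.py <<'E'
from h import *
from scipy.optimize import least_squares
np.set_printoptions(precision=4,suppress=True)
C=lambda a:np.array(a,float)/(800/240)
T=lambda a:C(a)+[110,120]
S=lambda a:C(a)+[150,100]
def fit(obj,obs,x0):
    f=lambda x:np.concatenate([(proj(c,(R.from_euler('z',x[2]).apply(np.array(P))+[x[0],x[1],0]))-np.array(uv)).ravel() for c,P,uv in obs])
    r=least_squares(f,x0,loss='soft_l1'); print(obj,r.x,'rms px',np.sqrt(np.mean(f(r.x)**2))); return r.x,f(r.x).reshape(-1,2)
E_=1e-3
dow=[(22.5,48,39.5),(22.5,-48,39.5),(-28.5,48,39.5),(-3,73,39.5),(-3,-73,39.5),(-28.5,-48,39.5)]
jt=("top",np.array([(-48,66,45),(-48,-66,45),(-75,95,18),(-75,-95,18)]+dow)*E_,T([(191,443),(369,404),(168,490),(418,437),(204,350),(328,321),(214,415),(178,390),(368,348),(340,386)]))
js=("side",np.array([(-48,66,45),(-48,-66,45),(-75,-95,18),(-75,95,18)])*E_,S([(187,258),(261,327),(246,392),(150,288)]))
nt=("top",np.array([(-3,0,39.5),(62,0,51),(-48,66,45),(0,0,0)])*E_,[(192,229.9),(184.8,202.1),(164.5,249.4),(192.7,229)])
if __name__=="__main__":
    x0=[.45,.0,0.2]
    for n,o in(("jig top",[jt]),("jig side",[js]),("jig net",[nt]),("jig both",[jt,js])):
        x,r=fit(n,o,x0); print(r.round(1).tolist() if 'net' not in n else '')
    b=np.array([(-20,67.5,22),(-20,-67.5,22),(20,-67.5,22),(20,67.5,22)])*E_
    bt=("top",b,T([(521,460),(697,438),(690,386),(515,408)])); bs=("side",b,S([(243,450),(320,582),(380,550),(296,436)]))
    for n,o in(("bar top",[bt]),("bar side",[bs]),("bar both",[bt,bs])): print(fit(n,o,[.35,-.3,.1])[1].round(1).tolist())
    print('pin',at_z("top",T((570,236)),.078),at_z("side",S((487,356)),.078),tri(S((487,356)),T((570,236))))
    print('spare',at_z("top",T((653,248)),.078))
E
python3 fit.py
```

```text
jig top [0.519  0.0227 0.2362] rms px 0.4916584018020199
[[0.4, 0.6], [0.3, 0.7], [0.0, 0.5], [0.1, 0.0], [-0.8, -0.7], [0.2, -0.2], [-0.1, -0.2], [-1.2, -0.6], [0.0, -0.5], [0.5, 0.2]]
jig side [0.5216 0.0176 0.2391] rms px 0.7346071550481647
[[0.6, 0.4], [-0.0, 1.0], [0.1, -0.3], [-0.8, -1.4]]
jig net [0.5233 0.0263 0.1713] rms px 1.0547383652859317

jig both [0.5197 0.0224 0.2408] rms px 0.7962630641815622
[[0.7, 0.4], [0.4, 0.3], [0.3, 0.4], [0.4, -0.5], [-0.7, -0.9], [0.2, -0.5], [0.1, -0.4], [-1.0, -0.8], [0.1, -0.9], [0.6, -0.1], [-0.4, -0.3], [-1.2, 0.1], [-1.0, -1.2], [-1.8, -2.1]]
bar top [ 0.4815 -0.2279  0.145 ] rms px 0.26730951971393246
[[-0.3, 0.2], [0.4, 0.0], [0.3, -0.1], [-0.4, -0.1]]
bar side [ 0.4818 -0.2331  0.1449] rms px 1.0645278779527054
[[-0.8, 0.3], [-0.4, -2.5], [0.6, 1.1], [0.5, -0.1]]
bar both [ 0.482  -0.2294  0.146 ] rms px 1.101585929775076
[[0.3, 0.0], [1.0, -0.1], [0.9, -0.3], [0.2, -0.2], [-1.1, -0.6], [-0.7, -3.8], [0.2, -0.1], [0.1, -1.0]]
pin [ 0.6122 -0.1971  0.078 ] [ 0.6135 -0.1929  0.078 ] (array([ 0.6118, -0.1971,  0.0807]), np.float64(0.00034943804462143484))
spare [ 0.6046 -0.2579  0.078 ]
```

```bash
cat > plan.py <<'E'
import sys
from h import *
def plan(pos,yaw,jaw,rows,quiet=False):
    """rows in tool axes from the pose now to TCP pos, tool z down, tool y at world angle yaw"""
    s=arm.observe(); p=np.array(s["ee_pos"]); r=rot(s["eef_rot"])
    y=[np.cos(yaw),np.sin(yaw),0]; z=[0,0,-1]; G=R.from_matrix(np.c_[np.cross(y,z),y,z])
    v=(r.inv()*G).as_rotvec(); d=(np.array(pos)-p)/rows; st=R.from_rotvec(v/rows)
    print("total turn",v.round(3),"dist",(np.array(pos)-p).round(4),"F",np.round(s["ft_force"],1),"w",round(s["width"],3),"t",s["time"])
    for i in range(rows):
        t=r.inv().apply(d); print([round(float(k),4) for k in [*t,*(v/rows)]]+[jaw],end=",\n"); r=r*st
if __name__=="__main__":
    a=[float(k) for k in sys.argv[1:]]; plan(a[:3],a[3],a[4],int(a[5]))
E
python3 plan.py 0.482 -0.228 0.12 0.145 0.8 10
python3 - <<'E'
from h import *
print(tri((278.9,131),(170.4,166.2)))
E
```

```text
total turn [-0.    -0.    -1.302] dist [ 0.2408  0.3214 -0.1026] F [ 0.5  0.1 -0.5] w 1.003 t 1.4
[0.035, -0.0197, 0.0103, -0.0, -0.0, -0.1302, 0.8],
[0.0372, -0.015, 0.0103, -0.0, -0.0, -0.1302, 0.8],
[0.0389, -0.0101, 0.0103, -0.0, -0.0, -0.1302, 0.8],
[0.0398, -0.0049, 0.0103, -0.0, -0.0, -0.1302, 0.8],
[0.0402, 0.0003, 0.0103, -0.0, -0.0, -0.1302, 0.8],
[0.0398, 0.0055, 0.0103, -0.0, -0.0, -0.1302, 0.8],
[0.0387, 0.0106, 0.0103, -0.0, -0.0, -0.1302, 0.8],
[0.037, 0.0155, 0.0103, -0.0, -0.0, -0.1302, 0.8],
[0.0347, 0.0202, 0.0103, -0.0, -0.0, -0.1302, 0.8],
[0.0318, 0.0245, 0.0103, -0.0, -0.0, -0.1302, 0.8],
(array([0.65079914, 0.05621447, 0.15624778]), np.float64(0.009511446185721653))
```

Emit:
{"api": "drive_tool", "payload": {
  "deltas": [
    [0.035,-0.02,0.01,0,0,-0.13,0.8],
    [0.037,-0.015,0.01,0,0,-0.13,0.8],
    [0.039,-0.01,0.01,0,0,-0.13,0.8],
    [0.04,-0.005,0.01,0,0,-0.13,0.8],
    [0.04,0,0.01,0,0,-0.13,0.8],
    [0.04,0.0055,0.01,0,0,-0.13,0.8],
    [0.039,0.011,0.01,0,0,-0.13,0.8],
    [0.037,0.0155,0.01,0,0,-0.13,0.8],
    [0.035,0.02,0.01,0,0,-0.13,0.8],
    [0.032,0.0245,0.01,0,0,-0.13,0.8]
  ]
}}

```text
time: 2.4
ee_pos: [0.4817, -0.2157, 0.1198]
eef_rot: [0.003, 0.639, 0.769, -0.001]
ft_force: [1.2, -1.3, 0.3]
width: 0.798
```

```bash
python3 plan.py 0.482 -0.228 0.06 0.145 0.8 3
```

```text
total turn [0.002 0.006 0.039] dist [ 0.0003 -0.0123 -0.0598] F [ 1.2 -1.3  0.3] w 0.798 t 2.4
[-0.0039, -0.0007, 0.02, 0.0008, 0.0019, 0.0131, 0.8],
[-0.004, -0.0006, 0.0199, 0.0008, 0.0019, 0.0131, 0.8],
[-0.004, -0.0006, 0.0199, 0.0008, 0.0019, 0.0131, 0.8],
```

Emit:
{"api": "drive_tool", "payload": {
  "deltas": [
    [-0.004,-0.0007,0.02,0.001,0.002,0.013,0.8],
    [-0.004,-0.0006,0.02,0.001,0.002,0.013,0.8],
    [-0.003,-0.0006,0.02,0,0.002,0.013,0.8],
    [0,0,0,0,0,0,0.8]
  ]
}}

```text
time: 2.8
ee_pos: [0.485, -0.2204, 0.057]
eef_rot: [-0.001, 0.649, 0.761, 0.001]
ft_force: [-0.2, 0.2, -1.0]
width: 0.8
```

```bash
python3 plan.py 0.482 -0.228 0.008 0.145 0.8 4
```

```text
total turn [ 0.001 -0.002  0.014] dist [-0.003  -0.0076 -0.049 ] F [-0.2  0.2 -1. ] w 0.8 t 2.8
[-0.0018, -0.001, 0.0123, 0.0002, -0.0006, 0.0035, 0.8],
[-0.0018, -0.001, 0.0123, 0.0002, -0.0006, 0.0035, 0.8],
[-0.0018, -0.001, 0.0123, 0.0002, -0.0006, 0.0035, 0.8],
[-0.0018, -0.001, 0.0123, 0.0002, -0.0006, 0.0035, 0.8],
```

Emit:
{"api": "drive_tool", "payload": {
  "deltas": [
    [-0.004,-0.001,0.012,0,0,0.007,0.8],
    [-0.003,-0.001,0.012,0,0,0.004,0.8],
    [-0.002,-0.001,0.012,0,0,0.003,0.8],
    [-0.001,-0.001,0.011,0,0,0,0.8],
    [0,0,0,0,0,0,0.8]
  ]
}}

```text
time: 3.3
ee_pos: [0.4833, -0.2327, 0.009]
eef_rot: [0.001, 0.655, 0.756, 0.001]
ft_force: [-0.0, 0.2, 0.7]
width: 0.8
```

```bash
python3 plan.py 0.482 -0.228 0.008 0.145 0.8 1; python3 -c "
from h import *
a=arm.capture('side');cv2.imwrite('pics/s2.png',a)
b=arm.capture('top');cv2.imwrite('pics/t2.png',b)
o=np.hstack([cv2.resize(x,(400,400),interpolation=2) for x in(a[190:300,190:300],b[190:300,240:350])]);cv2.imwrite('pics/c3.png',o)"
```

```text
total turn [ 0.004 -0.    -0.002] dist [-0.0013  0.0047 -0.001 ] F [-0.   0.2  0.7] w 0.8 t 3.3
[0.0049, -0.0006, 0.001, 0.0038, -0.0001, -0.0018, 0.8],
```

View pics/c3.png

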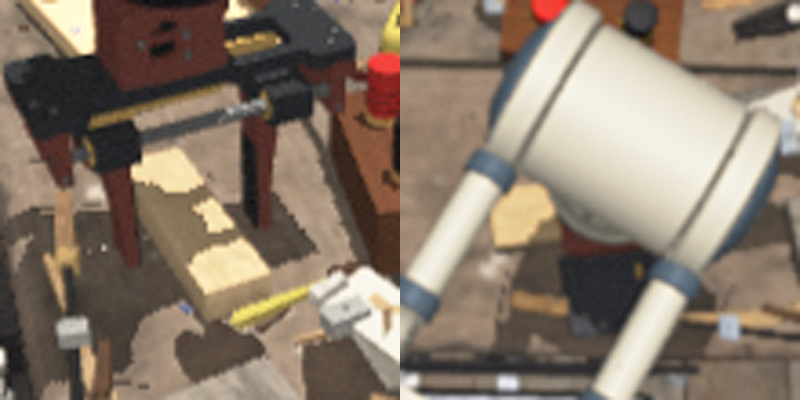

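Emit:
{"api": "drive_tool", "payload": {
  "deltas": [
    [0.004,0,0.001,0.003,0,0,0.8],
    [0.001,0,0,0,0,0,0.8],
    [0,0,0,0,0,0,0.8],
    [0,0,0,0,0,0,0.4],
    [0,0,0,0,0,0,0.2],
    [0,0,0,0,0,0,0.2],
    [0,0,0,0,0,0,0.2],
    [0,0,0,0,0,0,0.2]
  ]
}}

```text
time: 4.2
ee_pos: [0.4851, -0.228, 0.0126]
eef_rot: [0.004, 0.654, 0.756, 0.001]
ft_force: [0.2, 0.4, 0.3]
width: 0.451
```

```bash
python3 plan.py 0.482 -0.228 0.07 0.145 0.2 4
```

```text
total turn [ 0.006  0.004 -0.001] dist [-0.0031  0.      0.0574] F [0.2 0.4 0.3] w 0.451 t 4.2
[0.0001, -0.0007, -0.0144, 0.0016, 0.001, -0.0002, 0.2],
[0.0001, -0.0007, -0.0144, 0.0016, 0.001, -0.0002, 0.2],
[0.0001, -0.0007, -0.0144, 0.0016, 0.001, -0.0002, 0.2],
[0.0001, -0.0007, -0.0144, 0.0016, 0.001, -0.0002, 0.2],
```

```bash
python3 -c "
from h import *
for i in range(4):
    s=arm.observe();print(np.round(s['ee_pos'],4),np.round(s['joints'],4),np.round(s['ft_force'],1));arm.capture('side')"
```

```text
[ 0.4851 -0.228   0.0126] [-5.0330e-01 -2.4600e-02  1.7241e+00  6.0000e-04  1.4347e+00 -6.4750e-01] [0.2 0.4 0.3]
[ 0.485  -0.228   0.0126] [-5.0320e-01 -2.4600e-02  1.7241e+00  7.0000e-04  1.4347e+00 -6.4750e-01] [-0.6  0.2  0.7]
[ 0.485  -0.228   0.0126] [-5.0330e-01 -2.4600e-02  1.7241e+00  6.0000e-04  1.4347e+00 -6.4750e-01] [ 0.1 -0.   0.2]
[ 0.485  -0.228   0.0126] [-5.0330e-01 -2.4600e-02  1.7241e+00  6.0000e-04  1.4347e+00 -6.4750e-01] [-0.2  0.1 -0.4]
```

Emit:
{"api": "drive_tool", "payload": {
  "deltas": [
    [0,0,-0.015,0.002,0.001,0,0.2],
    [0,0,-0.025,0.002,0.001,0,0.2],
    [0,0,-0.025,0.001,0.001,0,0.2],
    [0,0,-0.025,0,0.001,0,0.2],
    [0,0,-0.01,0,0,0,0.2],
    [0,0,0,0,0,0,0.2]
  ]
}}

```text
time: 5.0
ee_pos: [0.4832, -0.2272, 0.1129]
eef_rot: [-0.002, 0.654, 0.756, -0.0]
ft_force: [-0.2, 0.0, -1.3]
width: 0.449
```

```bash
python3 plan.py 0.5166 0.0218 0.11 0.238 0.2 10
```

```text
total turn [-0.003 -0.004 -0.094] dist [ 0.0334  0.249  -0.0029] F [-0.2  0.  -1.3] w 0.449 t 5.0
[0.0242, 0.0069, 0.0003, -0.0003, -0.0004, -0.0094, 0.2],
[0.0241, 0.0071, 0.0003, -0.0003, -0.0004, -0.0094, 0.2],
[0.024, 0.0073, 0.0003, -0.0003, -0.0004, -0.0094, 0.2],
[0.024, 0.0076, 0.0003, -0.0003, -0.0004, -0.0094, 0.2],
[0.0239, 0.0078, 0.0003, -0.0003, -0.0004, -0.0094, 0.2],
[0.0238, 0.008, 0.0003, -0.0003, -0.0004, -0.0094, 0.2],
[0.0237, 0.0082, 0.0003, -0.0003, -0.0004, -0.0094, 0.2],
[0.0237, 0.0084, 0.0003, -0.0003, -0.0004, -0.0094, 0.2],
[0.0236, 0.0087, 0.0003, -0.0003, -0.0004, -0.0094, 0.2],
[0.0235, 0.0089, 0.0003, -0.0003, -0.0004, -0.0094, 0.2],
```

Emit:
{"api": "drive_tool", "payload": {
  "deltas": [
    [0.024,0.007,0,0,0,-0.01,0.2],
    [0.024,0.007,0,0,0,-0.01,0.2],
    [0.024,0.0075,0,0,0,-0.01,0.2],
    [0.024,0.0075,0,0,0,-0.01,0.2],
    [0.024,0.008,0,0,0,-0.01,0.2],
    [0.024,0.008,0,0,0,-0.01,0.2],
    [0.024,0.008,0,0,0,-0.01,0.2],
    [0.023,0.008,0,0,0,-0.01,0.2],
    [0.02,0.008,0,0,0,-0.008,0.2],
    [0.01,0.006,0,0,0,-0.005,0.2]
  ]
}}

```text
time: 6.0
ee_pos: [0.511, 0.0119, 0.0961]
eef_rot: [-0.011, 0.619, 0.785, -0.005]
ft_force: [0.8, -0.3, -1.0]
width: 0.451
```

```bash
python3 plan.py 0.5166 0.0218 0.08 0.238 0.2 4
```

```text
total turn [-0.022 -0.012 -0.002] dist [ 0.0056  0.0099 -0.0161] F [ 0.8 -0.3 -1. ] w 0.451 t 6.0
[0.002, 0.002, 0.004, -0.0055, -0.003, -0.0005, 0.2],
[0.002, 0.002, 0.004, -0.0055, -0.003, -0.0005, 0.2],
[0.002, 0.002, 0.004, -0.0055, -0.003, -0.0005, 0.2],
[0.0021, 0.002, 0.004, -0.0055, -0.003, -0.0005, 0.2],
```

Emit:
{"api": "drive_tool", "payload": {
  "deltas": [
    [0.003,0.003,0.004,-0.011,-0.006,-0.001,0.2],
    [0.003,0.002,0.004,-0.008,-0.004,0,0.2],
    [0.001,0.001,0.004,-0.003,-0.002,0,0.2],
    [0,0,0,0,0,0,0.2]
  ]
}}

```text
time: 6.4
ee_pos: [0.5142, 0.0201, 0.0797]
eef_rot: [-0.0, 0.618, 0.786, -0.001]
ft_force: [-0.3, -0.7, -0.4]
width: 0.451
```

```bash
python3 plan.py 0.5166 0.0218 0.065 0.238 0.2 3
python3 - <<'E'
from h import *
for c in("side","top"):
    a=arm.capture(c); cv2.imwrite(f'pics/{c}3.png',a)
    for n in("oak_bar",): print(c,[(np.round(d['uv'],1),d['conf']) for d in arm.landmark_of(n,c)[:1]])
a=cv2.imread('pics/side3.png')[130:250,170:330]; cv2.imwrite('pics/c4.png',cv2.resize(a,(800,600),interpolation=2))
E
```

```text
total turn [-0.003  0.001 -0.   ] dist [ 0.0024  0.0017 -0.0147] F [-0.3 -0.7 -0.4] w 0.451 t 6.4
[0.0004, 0.0009, 0.0049, -0.0009, 0.0003, -0.0001, 0.2],
[0.0004, 0.0009, 0.0049, -0.0009, 0.0003, -0.0001, 0.2],
[0.0004, 0.0009, 0.0049, -0.0009, 0.0003, -0.0001, 0.2],
side [(array([230.4, 174.4]), 0.85)]
top [(array([190. , 229.1]), 0.81)]
```

View pics/c4.png

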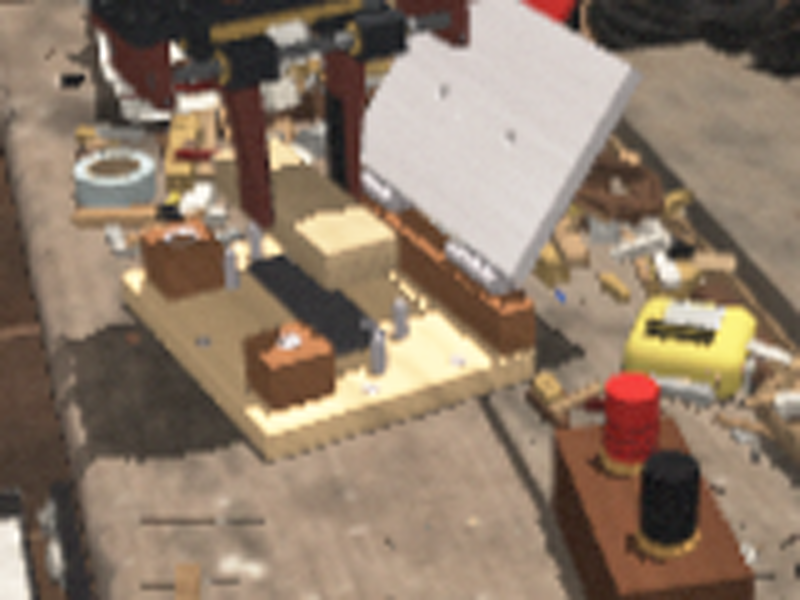

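```bash
cat > ov.py <<'E'
from h import *
def overlay(img,cam,box,jig,bar=None,zb=None,size=(800,600)):
    x0,y0,x1,y1=box; k=size[0]/(x1-x0); o=cv2.resize(img[y0:y1,x0:x1],size,interpolation=cv2.INTER_CUBIC)
    f=lambda P:((proj(cam,P)+.5-[x0,y0])*k).round().astype(int)
    J=lambda P:R.from_euler('z',jig[2]).apply(np.array(P)*1e-3)+[jig[0],jig[1],0]
    for p in f(J([(22.5,48,39.5),(22.5,-48,39.5),(-28.5,48,39.5),(-3,73,39.5),(-3,-73,39.5),(-28.5,-48,39.5),(-48,66,45),(-48,-66,45)])): cv2.circle(o,tuple(map(int,p)),3,(255,0,255),1)
    cv2.polylines(o,[f(J([(-75,95,18),(-75,-95,18),(75,-95,18),(75,95,18)]))],True,(255,0,255),1)
    if bar is not None:
        for h in(zb,zb+.022):
            B=R.from_euler('z',bar[2]).apply([(-.02,.0675,h),(-.02,-.0675,h),(.02,-.0675,h),(.02,.0675,h)])+[bar[0],bar[1],0]
            cv2.polylines(o,[f(B)],True,(0,200,0),1)
    return o
E
python3 - <<'E'
from ov import *
b=(.5142,.0201,.238); j=(.5195,.0225,.238)
a=overlay(cv2.imread('pics/side3.png'),'side',(200,150,280,220),j,b,.067,(400,350))
c=overlay(cv2.imread('pics/top3.png'),'top',(145,195,245,270),j,b,.067,(400,300))
c=cv2.copyMakeBorder(c,0,50,0,0,0); cv2.imwrite('pics/c5.png',cv2.resize(np.hstack([a,c]),(800,350)))
E
```

```text
(no output)
```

View pics/c5.png

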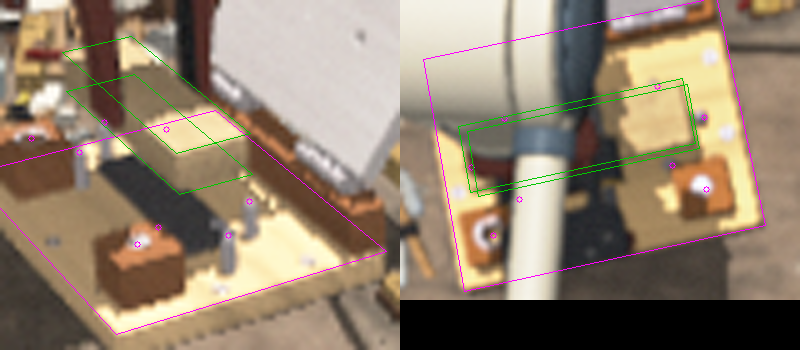

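Emit:
{"api": "drive_tool", "payload": {
  "deltas": [
    [0.001,0.003,0.008,-0.003,0,0,0.2],
    [0.001,0.002,0.009,0,0,0,0.2],
    [0.001,0.001,0.006,0,0,0,0.2],
    [0,0.0005,0,0,0,0,0.2]
  ]
}}

```text
time: 7.0
ee_pos: [0.5214, 0.0241, 0.0566]
eef_rot: [0.002, 0.619, 0.785, 0.001]
ft_force: [0.0, -0.5, -1.1]
width: 0.454
```

```bash
python3 plan.py 0.5166 0.0218 0.045 0.238 0.2 3
```

```text
total turn [ 0.004  0.002 -0.002] dist [-0.0048 -0.0023 -0.0116] F [ 0.  -0.5 -1.1] w 0.454 t 7.0
[-0.0004, -0.0017, 0.0039, 0.0012, 0.0005, -0.0006, 0.2],
[-0.0004, -0.0017, 0.0039, 0.0012, 0.0005, -0.0006, 0.2],
[-0.0004, -0.0017, 0.0039, 0.0012, 0.0005, -0.0006, 0.2],
```

Emit:
{"api": "drive_tool", "payload": {
  "deltas": [
    [-0.001,-0.004,0,0.003,0.001,0,0.2],
    [0,0,0,0,0,0,0.2]
  ]
}}

```text
time: 7.2
ee_pos: [0.5172, 0.0222, 0.0559]
eef_rot: [-0.0, 0.619, 0.786, -0.0]
ft_force: [-0.5, -0.4, -0.7]
width: 0.45
```

```bash
python3 plan.py 0.5166 0.0218 0.052 0.238 0.2 1
```

```text
total turn [-0.001  0.    -0.002] dist [-0.0006 -0.0004 -0.0039] F [-0.5 -0.4 -0.7] w 0.45 t 7.2
[-0.0002, -0.0007, 0.0039, -0.001, 0.0003, -0.0015, 0.2],
```

Emit:
{"api": "drive_tool", "payload": {
  "deltas": [
    [0,0,0.004,-0.001,0,-0.002,0.2],
    [0,0,0.003,0,0,0,0.2],
    [0,0,0,0,0,0,0.2]
  ]
}}

```text
time: 7.5
ee_pos: [0.5175, 0.0221, 0.049]
eef_rot: [0.001, 0.618, 0.786, 0.0]
ft_force: [-0.2, 1.1, 0.0]
width: 0.451
```

```bash
python3 plan.py 0.5166 0.0218 0.045 0.238 0.2 1
```

```text
total turn [0.001 0.001 0.001] dist [-0.0009 -0.0003 -0.004 ] F [-0.2  1.1  0. ] w 0.451 t 7.5
[-0.0, -0.0009, 0.004, 0.0012, 0.0006, 0.0005, 0.2],
```

Emit:
{"api": "drive_tool", "payload": {
  "deltas": [
    [0,0,0.004,0,0,0,0.2],
    [0,0,0.002,0,0,0,0.2],
    [0,0,0,0,0,0,0.2]
  ]
}}

```text
time: 7.8
ee_pos: [0.5175, 0.0221, 0.0426]
eef_rot: [0.001, 0.618, 0.786, 0.0]
ft_force: [1.1, -0.4, -0.2]
width: 0.45
```

```bash
python3 plan.py 0.5166 0.0218 0.04 0.238 0.2 1
```

```text
total turn [0.001 0.001 0.001] dist [-0.0009 -0.0003 -0.0026] F [ 1.1 -0.4 -0.2] w 0.45 t 7.8
[-0.0, -0.001, 0.0026, 0.0015, 0.0006, 0.0005, 0.2],
```

Emit:
{"api": "drive_tool", "payload": {
  "deltas": [
    [0,0,0.003,0,0,0,0.2],
    [0,0,0,0,0,0,0.2]
  ]
}}

```text
time: 8.0
ee_pos: [0.5179, 0.0221, 0.0399]
eef_rot: [0.001, 0.618, 0.786, 0.001]
ft_force: [0.1, -0.4, 0.1]
width: 0.453
```

Emit:
{"api": "drive_tool", "payload": {
  "deltas": [
    [0,0,0,0,0,0,0.55],
    [0,0,0,0,0,0,0.62],
    [0,0,0,0,0,0,0.62],
    [0,0,-0.01,0,0,0,0.62],
    [0,0,-0.02,0,0,0,0.62],
    [0,0,-0.03,0,0,0,0.62],
    [0,0,-0.04,0,0,0,0.62],
    [0,0,-0.04,0,0,0,0.62],
    [0,0,-0.04,0,0,0,0.62],
    [0,0,-0.02,0,0,0,0.62]
  ]
}}

```text
time: 9.0
ee_pos: [0.515, 0.0222, 0.247]
eef_rot: [-0.002, 0.618, 0.786, -0.001]
ft_force: [-0.1, -1.1, 0.3]
width: 0.623
```

Run:
```python
from ov import *
for c in("side","top"):
    a=arm.capture(c); cv2.imwrite(f'pics/{c}4.png',a)
s=arm.observe(); print(s['ee_pos'],s['ft_force'],s['width'])
b=(.5175,.0221,.238); j=(.5195,.0225,.238)
a=overlay(cv2.imread('pics/side4.png'),'side',(190,110,300,206),j,None,.027,(400,350))
c=overlay(cv2.imread('pics/top4.png'),'top',(145,180,245,267),j,b,.027,(400,350))
cv2.imwrite('pics/c6.png',np.hstack([a,c]))
```

```text
[0.51559056 0.02216307 0.24714631] [ 0.43779057 -0.22021485 -0.08550837] 0.6264515859765286
```

View pics/c6.png

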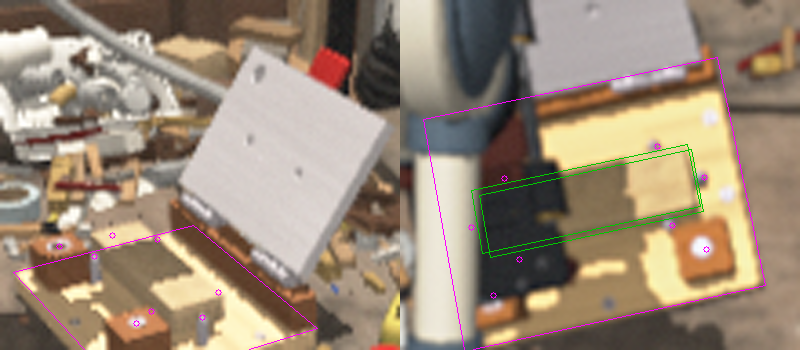

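Emit:
{"api": "drive_tool", "payload": {
  "deltas": [
    [0,0.03,0,0.002,0,0,0],
    [0,0.04,0,0.002,0,0,0],
    [0,0.04,0,0,0,0,0],
    [0,0.035,0,0,0,0,0],
    [0,0.015,0,0,0,0,0],
    [0,0,0,0,0,0,0]
  ]
}}

```text
time: 9.7
ee_pos: [0.6742, 0.061, 0.2397]
eef_rot: [-0.005, 0.618, 0.786, -0.005]
ft_force: [-0.6, 0.0, -0.1]
width: 0.114
```

```bash
python3 plan.py 0.670 0.059 0.155 0.238 0 4
python3 - <<'E'
from ov import *
a=arm.capture('side'); cv2.imwrite('pics/side5.png',a)
print([(d['uv'],d['conf']) for d in arm.landmark_of('lid_edge','side')[:2]])
from scipy.spatial.transform import Rotation as R
for th in(1.9,2,2.1):
  P=R.from_euler('z',.238).apply([.062-.127*np.cos(th),0,.051+.127*np.sin(th)])+[.5195,.0225,0]; print(th,P,proj('side',P),proj('top',P))
E
```

```text
total turn [-0.013 -0.001 -0.   ] dist [-0.0042 -0.002  -0.0847] F [-0.6  0.  -0.1] w 0.114 t 9.7
[-0.0003, -0.0009, 0.0212, -0.0033, -0.0003, -0.0001, 0.0],
[-0.0003, -0.0009, 0.0212, -0.0033, -0.0003, -0.0001, 0.0],
[-0.0003, -0.001, 0.0212, -0.0033, -0.0003, -0.0001, 0.0],
[-0.0002, -0.0011, 0.0212, -0.0033, -0.0003, -0.0001, 0.0],
[([279.4, 129.1], 0.86), ([293.6, 247.2], 0.28)]
1.9 [0.61965272 0.04679685 0.17118011] [[266.54415791 128.37609987]] [[172.86772819 175.89721678]]
2 [0.63111317 0.04957713 0.16648077] [[270.56684878 129.30318942]] [[172.36938627 171.44291973]]
2.1 [0.64206044 0.05223291 0.16062759] [[274.35451534 130.68359722]] [[172.02586281 167.4052798 ]]
```

Emit:
{"api": "drive_tool", "payload": {
  "deltas": [
    [0,0.014,0,-0.006,0,0,0],
    [0,0.002,0.02,-0.004,0,0,0],
    [0,0,0.03,0,0,0,0],
    [0,0,0.025,0,0,0,0],
    [0,0,0.01,0,0,0,0],
    [0,0,0,0,0,0,0]
  ]
}}

```text
time: 10.4
ee_pos: [0.6834, 0.0625, 0.1576]
eef_rot: [0.001, 0.619, 0.785, 0.001]
ft_force: [0.3, 0.4, 1.2]
width: 0.006
```

```bash
python3 plan.py 0.517 0.022 0.15 0.238 0 5
```

```text
total turn [ 0.002  0.    -0.002] dist [-0.1664 -0.0405 -0.0076] F [0.3 0.4 1.2] w 0.006 t 10.4
[-0.0001, -0.0343, 0.0015, 0.0003, 0.0001, -0.0005, 0.0],
[-0.0001, -0.0343, 0.0015, 0.0003, 0.0001, -0.0005, 0.0],
[-0.0001, -0.0343, 0.0015, 0.0003, 0.0001, -0.0005, 0.0],
[-0.0001, -0.0343, 0.0015, 0.0003, 0.0001, -0.0005, 0.0],
[-0.0, -0.0343, 0.0015, 0.0003, 0.0001, -0.0005, 0.0],
```

Emit:
{"api": "drive_tool", "payload": {
  "deltas": [
    [0,-0.012,0.001,0,0,0,0],
    [0,-0.015,0.001,0,0,0,0],
    [0,-0.015,0.001,0,0,0,0],
    [0,-0.015,0.001,0,0,0,0],
    [0,-0.015,0.001,0,0,0,0]
  ]
}}

```text
time: 10.9
ee_pos: [0.6197, 0.0462, 0.1689]
eef_rot: [0.014, 0.619, 0.785, 0.013]
ft_force: [1.9, 1.0, 2.8]
width: 0.004
```

```bash
python3 plan.py 0.517 0.022 0.15 0.238 0 5
```

```text
total turn [ 0.037  0.006 -0.002] dist [-0.1027 -0.0242 -0.0189] F [1.9 1.  2.8] w 0.004 t 10.9
[0.0001, -0.0212, 0.003, 0.0075, 0.0011, -0.0003, 0.0],
[0.0001, -0.0212, 0.0032, 0.0075, 0.0011, -0.0003, 0.0],
[0.0001, -0.0212, 0.0033, 0.0075, 0.0011, -0.0003, 0.0],
[0.0001, -0.0211, 0.0035, 0.0075, 0.0011, -0.0003, 0.0],
[0.0001, -0.0211, 0.0036, 0.0075, 0.0011, -0.0003, 0.0],
```

Emit:
{"api": "drive_tool", "payload": {
  "deltas": [
    [0,-0.015,0.006,0.012,0.001,0,0],
    [0,-0.017,0.006,0.01,0,0,0],
    [0,-0.017,0.006,0.008,0,0,0],
    [0,-0.017,0.005,0.006,0,0,0],
    [0,-0.015,0.005,0.004,0,0,0]
  ]
}}

```text
time: 11.4
ee_pos: [0.5434, 0.0267, 0.1547]
eef_rot: [0.012, 0.619, 0.785, 0.007]
ft_force: [0.1, 0.4, 0.4]
width: 0.005
```

```bash
python3 plan.py 0.51 0.02 0.14 0.238 0 3
```

```text
total turn [ 0.025  0.01  -0.002] dist [-0.0334 -0.0067 -0.0147] F [0.1 0.4 0.4] w 0.005 t 11.4
[0.0005, -0.0115, 0.0046, 0.0082, 0.0034, -0.0005, 0.0],
[0.0005, -0.0114, 0.0047, 0.0082, 0.0034, -0.0005, 0.0],
[0.0005, -0.0114, 0.0048, 0.0082, 0.0034, -0.0005, 0.0],
```

Emit:
{"api": "drive_tool", "payload": {
  "deltas": [
    [0,-0.012,0.005,0.01,0.004,0,0],
    [0,-0.012,0.005,0.008,0.003,0,0],
    [0,-0.01,0.004,0.006,0.002,0,0],
    [0,0,0,0,0,0,0]
  ]
}}

```text
time: 11.8
ee_pos: [0.5085, 0.0177, 0.1451]
eef_rot: [0.003, 0.619, 0.785, 0.002]
ft_force: [0.2, -0.3, 0.5]
width: 0.01
```

```bash
python3 - <<'E'
from ov import *
a=arm.capture('side'); cv2.imwrite('pics/side6.png',a)
print([(d['uv'],d['conf']) for d in arm.landmark_of('lid_edge','side')[:2]])
for th in(.6,.8,1,1.2):
  P=R.from_euler('z',.238).apply([.062-.127*np.cos(th),0,.051+.127*np.sin(th)])+[.5195,.0225,0]; print(th,proj('side',P))
E
python3 plan.py 0.51 0.02 0.14 0.238 0 1
```

```text
[([220.7, 150.1], 0.83), ([301.9, 249.9], 0.41)]
0.6 [[215.03171313 158.45922787]]
0.8 [[220.56233229 149.63901134]]
1 [[227.55807359 141.89097247]]
1.2 [[235.66216577 135.60605688]]
total turn [ 0.008  0.003 -0.002] dist [ 0.0004  0.0021 -0.0055] F [-1.1 -0.9 -0.2] w 0.002 t 11.9
[0.0019, 0.0009, 0.0055, 0.0083, 0.003, -0.0021, 0.0],
```

Emit:
{"api": "drive_tool", "payload": {
  "deltas": [
    [0,0.005,-0.015,0.004,0.001,0,0],
    [0,0.005,-0.03,0.004,0.001,0,0.3],
    [0,0,-0.02,0,0,0,0.6]
  ]
}}

```text
time: 12.2
ee_pos: [0.5188, 0.0207, 0.2091]
eef_rot: [-0.002, 0.619, 0.785, -0.002]
ft_force: [0.2, -0.0, 0.5]
width: 0.143
```

```bash
python3 plan.py 0.612 -0.197 0.15 -0.124 0.6 7
```

```text
total turn [-0.006  0.     0.36 ] dist [ 0.0932 -0.2177 -0.0591] F [ 0.2 -0.   0.5] w 0.143 t 12.2
[-0.0334, 0.0057, 0.0084, -0.0008, 0.0, 0.0514, 0.6],
[-0.033, 0.0074, 0.0084, -0.0008, 0.0, 0.0514, 0.6],
[-0.0326, 0.0091, 0.0084, -0.0008, 0.0, 0.0514, 0.6],
[-0.0321, 0.0108, 0.0084, -0.0008, 0.0, 0.0514, 0.6],
[-0.0315, 0.0124, 0.0084, -0.0008, 0.0, 0.0514, 0.6],
[-0.0308, 0.014, 0.0084, -0.0008, 0.0, 0.0514, 0.6],
[-0.0301, 0.0155, 0.0084, -0.0008, 0.0, 0.0514, 0.6],
```

Emit:
{"api": "drive_tool", "payload": {
  "deltas": [
    [-0.033,0.006,0.008,0,0,0.051,0.6],
    [-0.033,0.0075,0.008,0,0,0.051,0.6],
    [-0.0325,0.009,0.008,0,0,0.051,0.6],
    [-0.032,0.011,0.008,0,0,0.051,0.6],
    [-0.0315,0.0125,0.008,0,0,0.051,0.6],
    [-0.03,0.014,0.008,0,0,0.051,0.6],
    [-0.015,0.01,0.005,0,0,0.03,0.6],
    [0,0,0,0,0,0,0.6]
  ]
}}

```text
time: 13.0
ee_pos: [0.6181, -0.1868, 0.1609]
eef_rot: [0.002, 0.745, 0.668, 0.003]
ft_force: [-0.0, 0.0, 0.2]
width: 0.595
```

```bash
python3 plan.py 0.612 -0.197 0.10 -0.124 0.6 4
```

```text
total turn [ 0.007 -0.     0.015] dist [-0.0061 -0.0102 -0.0609] F [-0.   0.   0.2] w 0.595 t 13.0
[-0.0027, -0.0013, 0.0152, 0.0017, -0.0001, 0.0038, 0.6],
[-0.0027, -0.0013, 0.0152, 0.0017, -0.0001, 0.0038, 0.6],
[-0.0027, -0.0013, 0.0152, 0.0017, -0.0001, 0.0038, 0.6],
[-0.0027, -0.0012, 0.0152, 0.0017, -0.0001, 0.0038, 0.6],
```

Emit:
{"api": "drive_tool", "payload": {
  "deltas": [
    [-0.006,-0.003,0.015,0.004,0,0.01,0.6],
    [-0.002,-0.002,0.015,0.002,0,0.004,0.6],
    [0,0,0.012,0,0,0,0.6],
    [0,0,0,0,0,0,0.6]
  ]
}}

```text
time: 13.4
ee_pos: [0.6117, -0.1923, 0.115]
eef_rot: [-0.001, 0.748, 0.663, 0.0]
ft_force: [-0.2, -0.2, 0.1]
width: 0.598
```

```bash
cat > knob.py <<'E'
from h import *
from scipy.optimize import least_squares
def red(img,box):
    x0,y0,x1,y1=box; a=img.astype(float); w=np.clip((a[...,2]-a[...,1:2].max(-1)-40)/120,0,1)*(a[...,0]<110)*(a[...,2]>90)
    m=np.zeros_like(w); m[y0:y1,x0:x1]=1; w=w*m; yy,xx=np.mgrid[:w.shape[0],:w.shape[1]]
    return np.array([(w*xx).sum(),(w*yy).sum()])/w.sum(), w.sum()
def hullc(cam,xy,z0,z1,r=.012):
    t=np.linspace(0,6.28,40); P=np.array([(xy[0]+r*np.cos(a),xy[1]+r*np.sin(a),z) for a in t for z in(z0,z1)])
    h=cv2.convexHull((proj(cam,P)*64).astype(np.float32)); m=cv2.moments(h); return np.array([m['m10'],m['m01']])/m['m00']/64, m['m00']/4096
def fitk(img,cam,box,z0,z1,x0):
    c,n=red(img,box); r=least_squares(lambda x:hullc(cam,x,z0,z1)[0]-c,x0,diff_step=1e-3); return r.x,c,n,hullc(cam,r.x,z0,z1)[1]
if __name__=="__main__":
    for c,b in(("top",(265,170,300,210)),("side",(280,195,315,230))):
        print(c,*fitk(cv2.imread(f'pics/{c}1.png'),c,b,.048,.082,[.612,-.197]))
E
python3 knob.py;  python3 plan.py 0.612 -0.197 0.10 -0.124 0.6 1
```

```text
top [ 0.61045554 -0.20064705] [282.30524923 192.57111349] 132.24166666666667 101.76033280789852
side [ 0.61246352 -0.19300375] [295.51201224 211.97957154] 108.91666666666667 196.6458608447574
total turn [-0.001 -0.002  0.004] dist [ 0.0003 -0.0047 -0.015 ] F [-0.2 -0.2  0.1] w 0.598 t 13.4
[-0.0047, 0.0009, 0.015, -0.0007, -0.0017, 0.0037, 0.6],
```

Run:
```python
import knob; from knob import *
def red2(img,box):
    x0,y0,x1,y1=box; h=cv2.cvtColor(img,cv2.COLOR_BGR2HSV); m=((h[...,1]>195)&(h[...,2]>110)&((h[...,0]<6)|(h[...,0]>174))).astype(np.uint8)
    k=np.zeros_like(m); k[y0:y1,x0:x1]=1; p=cv2.findNonZero(m*k)[:,0].astype(float); return p.mean(0),(len(p),p.min(0),p.max(0))
knob.red=red2
for c,b in(("top",(265,170,300,210)),("side",(280,195,315,235))): print(c,*fitk(cv2.imread(f'pics/{c}1.png'),c,b,.048,.082,[.612,-.197]))
```

```text
top [ 0.61493963 -0.1966159 ] [280.7        190.75714286] (70, array([276., 186.]), array([285., 196.])) 102.00622972263955
side [ 0.60914809 -0.20270585] [295.61764706 214.5       ] (34, array([292., 208.]), array([300., 221.])) 200.69144676742144
```

Emit:
{"api": "drive_tool", "payload": {
  "deltas": [
    [-0.005,0.001,0.015,-0.001,-0.002,0.004,0.6],
    [0,0,0,0,0,0,0.6]
  ]
}}

```text
time: 13.6
ee_pos: [0.6118, -0.1964, 0.0987]
eef_rot: [0.0, 0.749, 0.662, -0.0]
ft_force: [-0.1, 0.0, -0.5]
width: 0.597
```

```bash
python3 plan.py 0.612 -0.197 0.053 -0.124 0.6 3; python3 -c "
from h import *
print(at_z('top',(280.7,190.76),.082))
a=arm.capture('side');cv2.imwrite('pics/s7.png',a);cv2.imwrite('pics/c7.png',cv2.resize(a[130:250,200:360],(800,600),interpolation=2))"
```

```text
total turn [0.    0.    0.001] dist [ 0.0002 -0.0006 -0.0457] F [-0.1  0.  -0.5] w 0.597 t 13.6
[-0.0002, 0.0001, 0.0152, 0.0001, 0.0001, 0.0004, 0.6],
[-0.0002, 0.0001, 0.0152, 0.0001, 0.0001, 0.0004, 0.6],
[-0.0002, 0.0001, 0.0152, 0.0001, 0.0001, 0.0004, 0.6],
[ 0.61137361 -0.19627037  0.082     ]
```

View pics/c7.png

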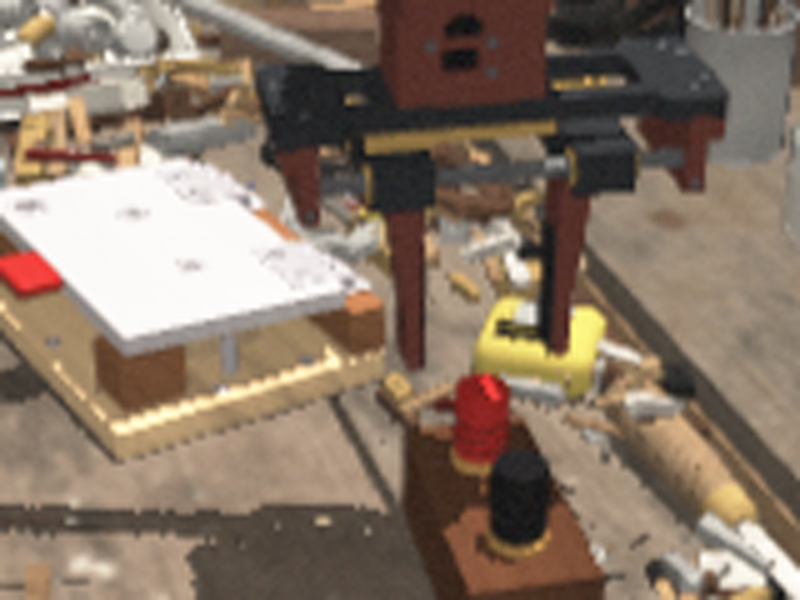

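Emit:
{"api": "drive_tool", "payload": {
  "deltas": [
    [0,0,0.015,0,0,0,0.6],
    [0,0,0.016,0,0,0,0.6],
    [0,0,0.012,0,0,0,0.6],
    [0,0,0.002,0,0,0,0.6],
    [0,0,0,0,0,0,0.6]
  ]
}}

```text
time: 14.15
ee_pos: [0.6131, -0.1962, 0.0524]
eef_rot: [0.002, 0.749, 0.663, 0.001]
ft_force: [-0.8, 0.3, 0.3]
width: 0.599
```

```bash
python3 plan.py 0.612 -0.197 0.053 -0.124 0.6 1
```

```text
total turn [0.004 0.001 0.002] dist [-0.0011 -0.0008  0.0006] F [-0.8  0.3  0.3] w 0.599 t 14.15
[-0.0009, -0.001, -0.0006, 0.0041, 0.0008, 0.0019, 0.6],
```

Close on the knob, then lift.

Emit:
{"api": "drive_tool", "payload": {
  "deltas": [
    [-0.0005,-0.001,0,0.004,0.001,0.002,0.3],
    [0,0,0,0,0,0,0.1],
    [0,0,0,0,0,0,0.1],
    [0,0,0,0,0,0,0.1],
    [0,0,0,0,0,0,0.1]
  ]
}}

```text
time: 14.65
ee_pos: [0.6128, -0.197, 0.0542]
eef_rot: [0.001, 0.75, 0.662, 0.001]
ft_force: [-0.5, 0.2, -0.5]
width: 0.267
```

```bash
python3 plan.py 0.612 -0.197 0.053 -0.124 0.1 1
```

```text
total turn [ 0.002  0.    -0.   ] dist [-0.0008 -0.     -0.0012] F [-0.5  0.2 -0.5] w 0.267 t 14.65
[-0.0001, -0.0008, 0.0012, 0.0023, 0.0003, -0.0003, 0.1],
```

Emit:
{"api": "drive_tool", "payload": {
  "deltas": [
    [0,0,-0.015,0.002,0,0,0.1],
    [0,0,-0.03,0,0,0,0.1],
    [0,0,-0.03,0,0,0,0.1],
    [0,0,-0.02,0,0,0,0.1]
  ]
}}

```text
time: 15.05
ee_pos: [0.6112, -0.1964, 0.1507]
eef_rot: [-0.003, 0.75, 0.662, -0.002]
ft_force: [0.5, 0.3, -0.9]
width: 0.269
```

```bash
python3 plan.py 0.4575 0.0753 0.16 -0.124 0.1 10
```

```text
total turn [-0.006 -0.001 -0.   ] dist [-0.1537  0.2717  0.0093] F [ 0.5  0.3 -0.9] w 0.269 t 15.05
[0.0251, -0.0186, -0.0008, -0.0006, -0.0001, -0.0, 0.1],
[0.0251, -0.0186, -0.0008, -0.0006, -0.0001, -0.0, 0.1],
[0.0251, -0.0186, -0.0008, -0.0006, -0.0001, -0.0, 0.1],
[0.0251, -0.0186, -0.0008, -0.0006, -0.0001, -0.0, 0.1],
[0.0251, -0.0186, -0.0009, -0.0006, -0.0001, -0.0, 0.1],
[0.0251, -0.0186, -0.0009, -0.0006, -0.0001, -0.0, 0.1],
[0.0251, -0.0186, -0.0009, -0.0006, -0.0001, -0.0, 0.1],
[0.0251, -0.0186, -0.0009, -0.0006, -0.0001, -0.0, 0.1],
[0.0251, -0.0186, -0.0009, -0.0006, -0.0001, -0.0, 0.1],
[0.0251, -0.0186, -0.0009, -0.0006, -0.0001, -0.0, 0.1],
```

Emit:
{"api": "drive_tool", "payload": {
  "deltas": [
    [0.025,-0.0185,-0.002,0,0,0,0.1],
    [0.025,-0.0185,-0.002,0,0,0,0.1],
    [0.025,-0.0185,-0.002,0,0,0,0.1],
    [0.025,-0.0185,-0.002,0,0,0,0.1],
    [0.025,-0.0185,-0.002,0,0,0,0.1],
    [0.025,-0.0185,-0.002,0,0,0,0.1],
    [0.025,-0.0185,-0.002,0,0,0,0.1],
    [0.025,-0.0185,-0.002,0,0,0,0.1],
    [0.025,-0.0185,-0.002,0,0,0,0.1],
    [0.01,-0.008,0,0,0,0,0.1]
  ]
}}

```text
time: 16.05
ee_pos: [0.4654, 0.0649, 0.1883]
eef_rot: [0.007, 0.751, 0.66, 0.006]
ft_force: [1.1, 0.3, -0.2]
width: 0.265
```

```bash
python3 plan.py 0.4575 0.0753 0.14 -0.124 0.1 2
```

```text
total turn [ 0.018 -0.    -0.005] dist [-0.0079  0.0104 -0.0483] F [ 1.1  0.3 -0.2] w 0.265 t 16.05
[0.0046, -0.005, 0.0241, 0.0088, -0.0001, -0.0023, 0.1],
[0.0047, -0.0048, 0.0241, 0.0088, -0.0001, -0.0023, 0.1],
```

Emit:
{"api": "drive_tool", "payload": {
  "deltas": [
    [0.006,-0.006,0.02,0.013,0,-0.003,0.1],
    [0.003,-0.003,0.02,0.004,0,-0.001,0.1],
    [0,0,0,0,0,0,0.1]
  ]
}}

```text
time: 16.35
ee_pos: [0.4584, 0.0764, 0.1517]
eef_rot: [0.002, 0.749, 0.663, 0.003]
ft_force: [0.7, -0.3, -0.8]
width: 0.27
```

```bash
python3 plan.py 0.4575 0.0753 0.125 -0.124 0.1 1
```

```text
total turn [ 0.007 -0.001  0.003] dist [-0.0009 -0.0011 -0.0267] F [ 0.7 -0.3 -0.8] w 0.27 t 16.35
[-0.0012, -0.001, 0.0267, 0.0072, -0.0009, 0.0027, 0.1],
```

Emit:
{"api": "drive_tool", "payload": {
  "deltas": [
    [-0.001,-0.001,0.02,0.006,-0.001,0.003,0.1],
    [0,0,0.01,0,0,0,0.1],
    [0,0,0,0,0,0,0.1]
  ]
}}

```text
time: 16.65
ee_pos: [0.4592, 0.0743, 0.1247]
eef_rot: [0.002, 0.75, 0.661, 0.002]
ft_force: [-0.0, 0.4, -0.3]
width: 0.264
```

```bash
python3 plan.py 0.4575 0.0753 0.12 -0.124 0.1 1
python3 - <<'E'
from ov import *
for c in("side","top"):
    a=arm.capture(c); cv2.imwrite(f'pics/{c}8.png',a)
s=arm.observe(); p=np.array(s['ee_pos']); tip=p-[0,0,.0442]; print(tip)
B=np.array([.4573,.0753,.0635]); Q=[tip,tip+[0,0,.034],tip+[0,0,.072],B]
# other dots of lid for reference: back spare hole
o=[]
for c,b in(("side",(180,130,260,200)),("top",(130,210,210,280))):
    x0,y0,x1,y1=b;k=5; im=cv2.resize(cv2.imread(f'pics/{c}8.png')[y0:y1,x0:x1],(400,350),interpolation=cv2.INTER_CUBIC)
    for i,u in enumerate(((proj(c,Q)+.5-[x0,y0])*k).astype(int)): cv2.circle(im,tuple(map(int,u)),3,(255,0,255) if i<3 else (0,255,0),1)
    o.append(im)
cv2.imwrite('pics/c8.png',np.hstack(o))
E
```

```text
total turn [ 0.006  0.    -0.001] dist [-0.0017  0.001  -0.0047] F [-0.   0.4 -0.3] w 0.264 t 16.65
[0.0008, -0.0019, 0.0047, 0.0058, 0.0001, -0.0013, 0.1],
[0.45967997 0.07438511 0.08159844]
```

View pics/c8.png

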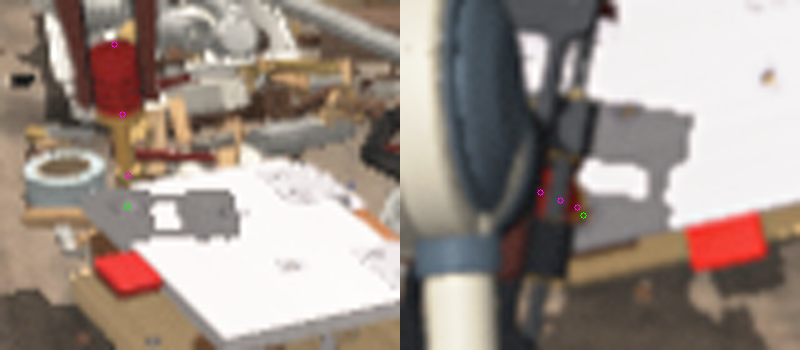

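Emit:
{"api": "drive_tool", "payload": {
  "deltas": [
    [0.001,-0.002,0.006,0.005,0,-0.001,0.1],
    [0,0,0.004,0,0,0,0.1],
    [0,0,0,0,0,0,0.1]
  ]
}}

```text
time: 17.05
ee_pos: [0.459, 0.0755, 0.1176]
eef_rot: [0.002, 0.75, 0.662, 0.002]
ft_force: [0.5, 0.1, -0.8]
width: 0.263
```

```bash
python3 plan.py 0.4575 0.0753 0.105 -0.124 0.1 1
```

```text
total turn [ 0.006 -0.001 -0.001] dist [-0.0015 -0.0002 -0.0126] F [ 0.5  0.1 -0.8] w 0.263 t 17.05
[-0.0004, -0.0015, 0.0126, 0.0057, -0.001, -0.0007, 0.1],
```

Emit:
{"api": "drive_tool", "payload": {
  "deltas": [
    [0,-0.002,0.006,0.01,-0.001,-0.001,0.1],
    [0,-0.0005,0.005,0.003,0,0,0.1],
    [0,0,0,0,0,0,0.1]
  ]
}}

```text
time: 17.35
ee_pos: [0.4564, 0.0759, 0.1059]
eef_rot: [-0.003, 0.749, 0.662, -0.003]
ft_force: [-0.3, 0.2, -0.9]
width: 0.269
```

```bash
python3 plan.py 0.458 0.0753 0.1 -0.124 0.1 1
```

```text
total turn [-0.008  0.     0.   ] dist [ 0.0016 -0.0006 -0.0059] F [-0.3  0.2 -0.9] w 0.269 t 17.35
[-0.0004, 0.0017, 0.0059, -0.0082, 0.0, 0.0005, 0.1],
```

Emit:
{"api": "drive_tool", "payload": {
  "deltas": [
    [0,0.001,0.003,-0.005,0,0,0.1],
    [0,0,0.003,0,0,0,0.1],
    [0,0,0,0,0,0,0.1]
  ]
}}

```text
time: 17.65
ee_pos: [0.4573, 0.0758, 0.0991]
eef_rot: [-0.001, 0.749, 0.662, -0.001]
ft_force: [-0.2, -0.6, -0.4]
width: 0.267
```

```bash
python3 plan.py 0.458 0.0753 0.095 -0.124 0.1 1
```

```text
total turn [-0.003  0.     0.001] dist [ 0.0007 -0.0005 -0.0041] F [-0.2 -0.6 -0.4] w 0.267 t 17.65
[-0.0004, 0.0008, 0.0041, -0.0032, 0.0002, 0.0006, 0.1],
```

Emit:
{"api": "drive_tool", "payload": {
  "deltas": [
    [0,0,0.004,-0.003,0,0,0.1],
    [0,0,0.004,0,0,0,0.1],
    [0,0,0,0,0,0,0.1]
  ]
}}

```text
time: 17.95
ee_pos: [0.4573, 0.0758, 0.0906]
eef_rot: [0.0, 0.749, 0.662, 0.0]
ft_force: [-0.3, 0.2, -0.2]
width: 0.267
```

```bash
python3 plan.py 0.458 0.0753 0.085 -0.124 0.1 1
```

```text
total turn [0.    0.    0.001] dist [ 0.0007 -0.0005 -0.0056] F [-0.3  0.2 -0.2] w 0.267 t 17.95
[-0.0004, 0.0007, 0.0056, 0.0004, 0.0001, 0.0006, 0.1],
```

Emit:
{"api": "drive_tool", "payload": {
  "deltas": [
    [0,0,0.004,0,0,0,0.1],
    [0,0,0.004,0,0,0,0.1],
    [0,0,0,0,0,0,0.1]
  ]
}}

```text
time: 18.25
ee_pos: [0.4573, 0.0758, 0.0818]
eef_rot: [0.0, 0.749, 0.662, 0.0]
ft_force: [0.4, 0.7, 0.0]
width: 0.271
```

```bash
python3 plan.py 0.458 0.0753 0.078 -0.124 0.1 1
```

```text
total turn [0.    0.    0.001] dist [ 0.0007 -0.0005 -0.0038] F [0.4 0.7 0. ] w 0.271 t 18.25
[-0.0004, 0.0007, 0.0038, 0.0004, 0.0, 0.0006, 0.1],
```

Emit:
{"api": "drive_tool", "payload": {
  "deltas": [
    [0,0,0.004,0,0,0,0.1],
    [0,0,0.004,0,0,0,0.1],
    [0,0,0.003,0,0,0,0.1]
  ]
}}

```text
time: 18.55
ee_pos: [0.4578, 0.076, 0.071]
eef_rot: [0.0, 0.749, 0.662, 0.001]
ft_force: [-2.2, -0.3, 2.8]
width: 0.27
```

```bash
python3 plan.py 0.458 0.0753 0.066 -0.124 0.1 1
```

```text
total turn [ 0.002 -0.001  0.001] dist [ 0.0002 -0.0007 -0.005 ] F [-2.2 -0.3  2.8] w 0.27 t 18.55
[-0.0007, 0.0003, 0.005, 0.0018, -0.0007, 0.0007, 0.1],
```

Emit:
{"api": "drive_tool", "payload": {
  "deltas": [
    [0,0,0.004,0.002,-0.001,0,0.1],
    [0,0,0.004,0,0,0,0.1],
    [0,0,0.004,0,0,0,0.1]
  ]
}}

```text
time: 18.85
ee_pos: [0.4579, 0.0761, 0.0656]
eef_rot: [0.001, 0.749, 0.662, 0.001]
ft_force: [-14.9, -2.1, 31.5]
width: 0.263
```

```bash
python3 plan.py 0.458 0.0753 0.066 -0.124 0.1 1
```

```text
total turn [0.002 0.    0.001] dist [ 0.0001 -0.0008  0.0004] F [-14.9  -2.1  31.5] w 0.263 t 18.85
[-0.0008, 0.0002, -0.0004, 0.0016, 0.0001, 0.0009, 0.1],
```

Emit:
{"api": "drive_tool", "payload": {
  "deltas": [
    [0,-0.001,0.0025,0.001,0,0,0.1],
    [0,-0.0005,0.0025,0,0,0,0.1]
  ]
}}

```text
time: 19.05
ee_pos: [0.4578, 0.0761, 0.0657]
eef_rot: [0.002, 0.749, 0.662, 0.002]
ft_force: [-5.9, -0.2, 12.8]
width: 0.267
```

Run:
```python
from h import *
for i in range(6):
    s=arm.observe(); print(s['time'],np.round(s['ee_pos'],4),np.round(s['ft_force'],1),round(s['width'],3))
    if i<5: cv2.imwrite(f'pics/x{i}.png',arm.capture(['side','top'][i%2]))
for c in('side','top'):
    for n in('lid_edge','index_pin'): print(c,n,[(np.round(d['uv'],1).tolist(),round(d['conf'],2)) for d in arm.landmark_of(n,c)[:1]])
for th in(0,.03,.07):
  P=R.from_euler('z',.238).apply([.062-.127*np.cos(th),0,.051+.127*np.sin(th)])+[.5195,.0225,0]; print(th,proj('side',P),proj('top',P))
a=cv2.imread('pics/x4.png')[110:230,170:330]; cv2.imwrite('pics/c9.png',cv2.resize(a,(800,600),interpolation=2))
```

```text
19.05 [0.4578 0.0761 0.0657] [-5.9 -0.2 12.8] 0.267
19.1 [0.4578 0.0761 0.0657] [-4.9 -0.7 13.2] 0.266
19.15 [0.4578 0.0761 0.0657] [-4.8 -1.3 13.9] 0.268
19.2 [0.4578 0.0761 0.0658] [-4.5 -1.2 14.7] 0.267
19.25 [0.4578 0.0761 0.0657] [-6.  -1.2 13.9] 0.269
19.3 [0.4578 0.0761 0.0658] [-5.6 -0.4 13.7] 0.267
side lid_edge [([212.1, 183.5], 0.69)]
side index_pin [([205.3, 184.2], 0.52)]
top lid_edge []
top index_pin [([166.2, 254.8], 0.56)]
0 [[209.31919306 186.72966499]] [[195.4453932  254.04132509]]
0.03 [[209.19750307 185.37962654]] [[195.19107637 253.88815173]]
0.07 [[209.10098545 183.55561144]] [[194.8359541  253.61033031]]
```

View pics/c9.png

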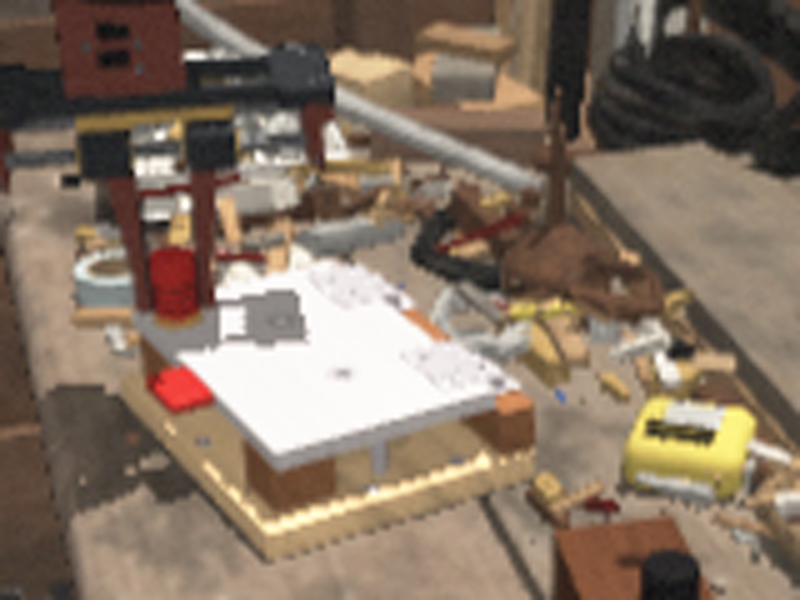

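Emit:
{"api": "drive_tool", "payload": {
  "deltas": [
    [0,-0.001,0.0035,0.001,0,0,0.1],
    [0,-0.001,0.0035,0,0,0,0.1],
    [0,-0.001,0.0035,0,0,0,0.1]
  ]
}}

```text
time: 19.8
ee_pos: [0.4578, 0.0761, 0.0657]
eef_rot: [0.005, 0.749, 0.662, 0.005]
ft_force: [-6.7, -1.7, 17.8]
width: 0.271
```

Run:
```python
from h import *
for i in range(8):
    s=arm.observe(); print(s['time'],np.round(s['ee_pos'],4),np.round(s['ft_force'],1),round(s['width'],3))
    if i<7: a=arm.capture('side')
cv2.imwrite('pics/z.png',a)
```

```text
19.8 [0.4578 0.0761 0.0657] [-6.7 -1.7 17.8] 0.271
19.85 [0.4578 0.0761 0.0657] [-7.3 -0.9 18.8] 0.265
19.9 [0.4578 0.0761 0.0657] [-6.2 -1.  18. ] 0.267
19.95 [0.4578 0.0761 0.0657] [-7.2 -0.9 17.9] 0.275
20.0 [0.4578 0.0761 0.0657] [-6.4 -1.  18.1] 0.269
20.05 [0.4578 0.0761 0.0657] [-7.2 -0.7 18.4] 0.268
20.1 [0.4578 0.0761 0.0657] [-7.  -0.9 18.1] 0.266
20.15 [0.4578 0.0761 0.0657] [-6.4 -2.1 19.4] 0.266
```

```bash
python3 -c "
from rig import arm
print(arm.sign_off())"
```

```text
the job is handed in; nothing more can be done
None
```

The job is handed in at about 20 s: the oak bar lies flat between the dowels, the lid is down on it, and the red-knobbed pin is through the bush and in the base hole. The gripper still holds the pin and presses the lid shut. I did not touch the black-knobbed pin or the other things on the bench.

**Last checks:**
- **Push:** it held steady at about 18 N down, where about 9 N is needed.
- **Depth:** the TCP stood at z = 65.7 mm, where I worked out 66.2 mm for fully home. It did not move as the push varied between 13 and 31 N, so the pin is against a hard stop.
- **Grip:** the opening read about 23.5 mm, which fits the 24 mm knob.

**What disagreed:**
- **Lid angle:** the side-camera landmark for the lid edge was about 3 pixels off my prediction. By its row alone it would fit a lid about 0.07 open. I trusted the depth, the force and the last picture I viewed, taken just before the final push, which showed the lid down.
- **Pin depth:** the 0.5 mm between measured and predicted depth could be a slight slip of the pin in the grip.
- **Side load:** about 7 N sideways stayed on the pin, and lateral corrections did not remove it.

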